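Change the bench over from mains to inverter

ROBOT

A 7-joint arm with a two-finger parallel gripper is mounted at the origin on a cart in front of the work surface, level with it; the furniture and walls round the work are solid. World frame = base frame: x ahead of the robot, y to its left, z up, the work surface at z = 0. Lengths are in mm, angles in degrees, forces in N, time in s.
With the tool pointing down it reaches from about 400 to 850 mm from the base axis. Payload 10.4 kg.
Tool frame: the origin (TCP) lies on the centre line of the jaws, within the pads' length; the fingertips stand 8 mm ahead of it and the grasp point (between the pads) lies 11 mm behind it; z points along the fingers, y is the line along which they close (so a half turn about z gives the same grasp; the last joint's range is limited). The gripper opens to 85 mm and grips with 20 to 120 N. Pads are 22 mm wide; open, the fingers measure 114 mm over their backs; the gripper's body (76 mm by 85 mm) begins 54 mm behind the grasp point. The pads swing forward as they close: fully open they stand 13 mm farther back than shut.
Start: joints at [-64.435, 19.034, -3.707, 83.658, 1.238, 77.344, -5.071], TCP at [282.376, 557.597, 239.338] pointing down, gripper open.
Joint ranges: [-148.97, 148.97], [-28.65, 121.19], [-84.17, 76.75], [9.2, 138.47], [-72.65, 252.65], [3.7, 117.97], [-149.18, 149.18]. Speed limits (degrees/s): [127.2, 127.2, 159.86, 159.86, 180, 180, 180].

INTERFACE

Orientations are given as a 3x3 rotation matrix whose columns are the frame's x, y, z axes.
In Python, from station import robot, grab_frame, spotter gives the robot as it stands.
- The arm moves only by the tool jog_arm, never from a script. Its argument "steps" is one flat list of numbers, 7 for each row, row after row: the turn, a rotation vector about the tool's x, y, z in degrees, then the shift along the tool's x, y, z in m, then the closure, from 0 (fully open) to 1 (shut). In form: [ax, ay, az, x, y, z, fingers, ax, ay, az, x, y, z, fingers, ...]. A call has 1 to 20 rows; each row is the pose to reach, as a shift and turn from the pose commanded when the call began, along the tool's axes at that moment; what a row does not reach only later rows make up. A row lasts 1/10 s, in which the tool goes at most 50 mm and 8.59 degrees, less where a joint would pass 70% of its speed; a pose out of reach is approached as far as the arm can. A call with a gripper value outside its range is refused whole. The fingers move at their own pace and stop on an object; "squeeze" is the grip in N (left out, the last holds). Time passes only in rows, so rows that repeat a pose let the fingers close. It gives the time, the measured TCP pose, the force, the opening and the grip force at its end, in the units of the state.
- robot.observe(): the state, without advancing time (a new reading comes with each control period).
- grab_frame(name): name is "scene" or "top" or "wrist"; returns a dict with "image" (420x560x3 uint8, red, green, blue), "K" (3x3 intrinsics, pixels), "extrinsics" (4x4, takes a point from camera to world coordinates); the wrist camera has in their place "hand_eye" (4x4, takes a point from camera to tool coordinates, whose origin is the TCP and whose axes are the flange's). Camera axes: x right, y down, z forward; pixel columns grow to the right and rows downward; lengths in mm; the calibration is good to about 2 mm. A picture is of the moment at which its call begins: read the wrist's pose just before it. There is no depth.
- robot.job_done(): hands the job in; it is judged then, once.
Trained networks look in a picture, given as the dict that the camera call returned (one of the last four; its "shot" number tells which), for a name from the list of things; names that differ only in an ending like _2 or _b are one class to them, and where a whole thing is asked for, a point or a joint stands for the part that bears it (a point fixed in the world has none). Each returns a list of dicts, best first, with "conf" (0 to 1); they miss things now and then, are a little off and sometimes report something else, mostly with a low value. They report only what shows in the picture. A call takes as long as a camera call.
- spotter.trace(picture, query): "pixels" (420x560 bool, what is visible of it) and "box" ([left, top, width, height] in pixels, round what is visible of it).
- spotter.pinpoint(picture, query): "location" ([column, row] in pixels: a listed point, or the origin of a listed thing).
The state is a dict: "time_s": time; "joints": joint angles; "joint_velocities": joint speeds; "joint_efforts": joint torques, N m; "ee_pos": TCP position; "tcp_rot": TCP orientation; "wrist_force": force on the tool from outside, world axes, zero at the start; "wrist_torque": the same for the moment, N m; "gripper_width": opening from 0.0 (shut) to 1.0 (fully open); "finger_force": force on a finger pad.
Only numpy, scipy, OpenCV 4.12 (cv2) and the standard library are available. Lean on these libraries where they do the work, as an engineer would, in place of code of your own. Each camera call takes 0.05 s, during which the arm holds its last target. There are 200 camera calls.

TASK

Change the bench supply over from the mains to the battery inverter: on the sloping changeover box press the left-hand (mains) rocker off, push the interlock slide fully across to the left so that it locks the mains rocker off and frees the other one, and press the right-hand (inverter) rocker on. Then push the start button of the separate two-button station fully in and let it out again, to bring the supply back in; leave the mushroom stop button alone. Everything is only pressed or pushed: do not pinch the slide's fin, pick anything up or shift the loose things on the bench.

Things in the scene. Friction and masses are not known exactly. Their poses are not given: they have to be found in the camera images.
- changeover_box: Grey fixed console 160 mm deep (x) by 196 mm wide (y; 224 mm over its bolted flanges), 42 mm high in front, 76 mm at the back. Origin: centre of underside; x away from the robot (turned up to 0.35 rad), y left, z up. Its panel rises to the back by 0.21 rad: outward normal (-0.208, 0, 0.978). On it: two black rockers 100 mm apart, a steel slide between and in front of them.
- push_station: Grey fixed two-button station, 152 mm long (x; 190 mm over its lugs), 78 mm wide (y), 52 mm high to its level top, left or right of the changeover box. Origin: centre of underside; x away from the robot (turned up to 0.35 rad), z up. The flat round start button is on its far half (x = +36 mm), the mushroom stop button on its near half (x = -36 mm).
- mains_rocker (a joint): Left rocker, 36 mm wide, two 30 mm wings in a shallow V, rocking about the panel's y axis at its middle. Far wing: bar mark (on); near wing: ring mark (off). 0 rad: on, as found (far wing flush with its bezel, near wing raised, tip 12 mm proud). 0.40: off (near wing flush). It snaps to the nearer end past 0.20; about 5 N on the raised wing's outer half throws it.
- inverter_rocker (a joint): Right-hand rocker, same make. 0 rad: off, as found (near wing flush, far wing raised). 0.40 rad: on (far wing, with the bar mark, flush). While the slide lies over its near wing it gives only about 0.1 rad and springs back.
- interlock_slide (a joint): Steel plate 80 mm wide, 3 mm thick, sliding along the panel's y axis, its top 7.5 mm above the panel, a black push fin upright on its middle. 0 m: right-hand stop (found within 4 mm of it), over the inverter rocker's near wing, which cannot rise. 0.032 m: left-hand stop, over the mains rocker's near wing, which must be flush (else it blocks the plate after 8 mm). Friction 2 N; stays.
- start_button (a joint): Spring push button of the station, flat-topped, 28 mm in diameter. 0 m out, 0.005 m fully in (about 4 N); comes out by itself.
- stop_button (a joint): Spring push button of the station with a mushroom head 40 mm in diameter, its top 79 mm above the bench. 0 m out, 0.005 m fully in (about 4 N). Not to be pressed.
- mains_rocker_raised (a point): Point on the upper face of the mains rocker's near (off) wing, 22 mm from the rocking axis, mid width. As found its frame is the panel's (x up the slope, y to the box's left, z out of the panel) and the face rises to the near end at 0.4 rad. From here down to flush is 8.5 mm. It turns with the rocker.
- inverter_rocker_raised (a point): Point on the upper face of the inverter rocker's far (on) wing, 22 mm from the rocking axis, mid width. As found its frame is the panel's (x up the slope, y to the box's left, z out of the panel) and the face rises to the far end at 0.4 rad. From here down to flush is 8.5 mm. It turns with the rocker.
- fin_push (a point): Middle of the right-hand face of the slide's push fin; frame: panel axes (y is the way to push). The fin is 26 mm long (x), 10 mm thick (y, this face 5 mm from its middle) and 24 mm high, moulded in a left half (c2) and a right half (c3); this point is 12 mm below its top and 13.5 mm above the plate's top. It moves with the slide.
- start_top (a point): Centre of the start button's flat top, 67 mm above the bench; its collar (37 mm across) lies 11 mm lower. z up.
- the_ratchet: Bystander: loose ratchet with black handle, 184 mm long, to the left of the work. Origin: centre of its underside.
- screwdriver_blue: Bystander: loose blue-handled screwdriver, 176 mm long, to the right of the work. Origin: centre of its underside.
- paint_marker: Bystander: loose white marker with black cap, 130 mm long, at the near edge of the bench in front of the work. Origin: centre of its underside.

How it is judged:
By the outcome, as a careful person would: the job done as asked, in the order asked, and still so for the second after the job is handed in, with the robot touching nothing.
It also fails if it takes over 59 s, if anything falls off the work surface, if the arm or the gripper's body presses on something with over 40 N, if the wrist force passes 120 N, or if a joint passes its speed limit or range.

## Working session

There is one attempt and no reset: what is moved stays moved. The work goes in short steps, Python scripts to look and compute and a tool call to move; the robot and the scene stay as the last step left them, time stands still between calls to the robot, and variables do not carry over. Pictures are saved under pics/ and viewed, at most 10 in all, crops included, and the job is handed in when it is done.

Besides the shell and the picture viewer there is one more tool, called after "Call:" in YAML: its name, and indented under it one key for each argument. jog_arm: Moves the arm, as the interface text tells. Its arguments: {"type":"object","properties":{"steps":{"type":"array","items":{"type":"number"}},"squeeze":{"type":"number"}},"required":["steps"]}

```bash
mkdir -p pics; ls
cat > h.py <<'E'
import numpy as np, cv2
from station import robot, grab_frame, spotter
np.set_printoptions(precision=2,suppress=True)
def ray(p,T,uv):
    d=np.linalg.inv(p["K"])@np.array([uv[0],uv[1],1.]); d=T[:3,:3]@d
    return T[:3,3],d/np.linalg.norm(d)
def T_of(p,s):
    if "extrinsics" in p: return np.array(p["extrinsics"])
    T=np.eye(4);T[:3,:3]=s["tcp_rot"];T[:3,3]=s["ee_pos"];return T@np.array(p["hand_eye"])
def tri(rs):
    A=sum(np.eye(3)-np.outer(d,d) for o,d in rs); b=sum((np.eye(3)-np.outer(d,d))@o for o,d in rs)
    x=np.linalg.solve(A,b); return x,[np.linalg.norm((np.eye(3)-np.outer(d,d))@(x-o)) for o,d in rs]
def look(cams,names):
    out={}
    for c in cams:
        s=robot.observe();p=grab_frame(c);T=T_of(p,s)
        out[c]=(p,T)
        for n in names:
            r=spotter.pinpoint(p,n)
            if r: out[c,n]=(np.array(r[0]["location"]),r[0]["conf"],ray(p,T,r[0]["location"]))
    return out
def proj(p,T,X):
    q=np.linalg.inv(T)@np.append(X,1); q=np.array(p["K"])@q[:3]; return q[:2]/q[2]
E
cat > a.py <<'E'
from h import *
N=["changeover_box","push_station","mains_rocker_raised","inverter_rocker_raised","fin_push","start_top","stop_button","mains_rocker","inverter_rocker","the_ratchet","screwdriver_blue","paint_marker"]
o=look(["scene","top"],N)
for c in ["scene","top"]:
    cv2.imwrite(f"pics/{c}.png",o[c][0]["image"][:,:,::-1])
    print(c,o[c][1][:3,3])
for n in N:
    rs=[o[c,n] for c in ["scene","top"] if (c,n) in o]
    print(n,[(r[0],round(r[1],2)) for r in rs], tri([r[2] for r in rs]) if len(rs)>1 else "")
s=robot.observe();print(s["tcp_rot"],s["ee_pos"],s["time_s"])
E
python3 a.py
```

```text
picsTraceback (most recent call last):
  File "a.py", line 3, in <module>
    o=look(["scene","top"],N)
  File "h.py", line 19, in look
    r=spotter.pinpoint(p,n)
ValueError: it knows: changeover_box, fin_push, inverter_rocker_raised, mains_rocker_raised, paint_marker, push_station, screwdriver_blue, start_top, the_ratchet
```

```bash
sed -i 's/"stop_button","mains_rocker","inverter_rocker",//' a.py; python3 a.py; python3 -c "
import cv2,numpy as np
a=[cv2.imread(f'pics/{c}.png') for c in ('scene','top')]
cv2.imwrite('pics/both.png',cv2.resize(np.vstack(a),(400,600)))"
```

```text
scene [-538.45 -495.39  676.03]
top [ 359.26  -11.23 1547.21]
changeover_box [(array([232.9, 221.7]), 0.91), (array([215.9, 210.2]), 0.78)] (array([524.63, 165.25,  11.84]), [np.float64(1.4109641021321608), np.float64(1.4109641021320216)])
push_station [(array([315.1, 236.5]), 0.77), (array([314.6, 199.8]), 0.64)] (array([ 554.72, -123.65,    8.53]), [np.float64(8.599472135019463), np.float64(8.599472135019516)])
mains_rocker_raised [(array([218.5, 205.3]), 0.66), (array([278.6, 261.2]), 0.53)] (array([339.93,  25.35, 188.19]), [np.float64(57.7575879185662), np.float64(57.75758791856623)])
inverter_rocker_raised [(array([248.1, 208.1]), 0.42), (array([227.8, 201.4]), 0.46)] (array([547.02, 122.11,  61.1 ]), [np.float64(2.5300284257314836), np.float64(2.5300284257315537)])
fin_push [(array([231.9, 209. ]), 0.78), (array([218.8, 217.6]), 0.83)] (array([496.68, 149.08,  75.2 ]), [np.float64(1.0473145432280084), np.float64(1.047314543227969)])
start_top [(array([319.8, 212.8]), 0.54), (array([277.1, 261. ]), 0.49)] (array([399.19, -94.55, 160.6 ]), [np.float64(80.24259216493901), np.float64(80.24259216493911)])
the_ratchet [(array([153.4, 212.4]), 0.69)] 
screwdriver_blue [(array([389.9, 252.3]), 0.82), (array([386.5, 202.4]), 0.93)] (array([ 551.51, -348.96,    8.94]), [np.float64(1.3028352056097727), np.float64(1.3028352056096926)])
paint_marker [(array([259.2, 259.3]), 0.56), (array([277.3, 262.8]), 0.5)] (array([367.55, -16.52,   5.48]), [np.float64(4.015399911365722), np.float64(4.0153999113656775)])
[[-0.89  0.45  0.  ]
 [ 0.45  0.89  0.  ]
 [ 0.    0.   -1.  ]] [282.38 557.6  239.35] 1.35
```

View pics/top.png

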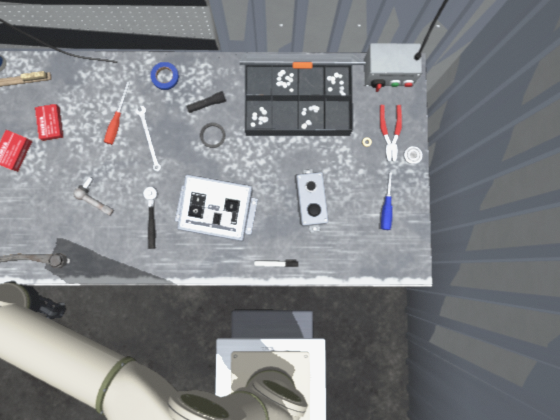

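View pics/scene.png

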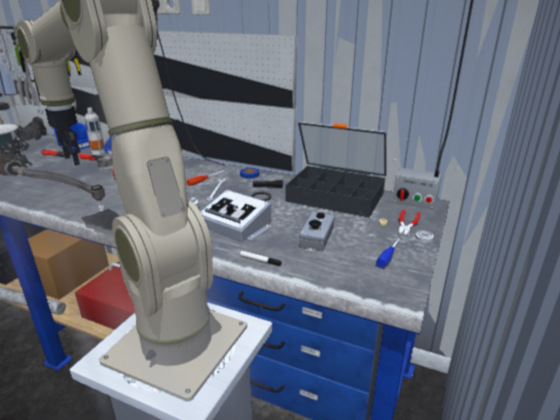

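The top view shows the box at about (215,208), turned about 8° clockwise, with the station at about (313,198). The stop mushroom is on its near half at (314,210) and the start button at (311,185). Next, a wrist look over the box.

```bash
cat >> h.py <<'E'
from scipy.spatial.transform import Rotation as Ro
def pose_R(yaw,tilt=0.): # tool x=box y, y=box x, z=-(panel normal by tilt)
    c,s=np.cos(yaw),np.sin(yaw); bx,by,bz=np.array([c,s,0]),np.array([-s,c,0]),np.array([0,0,1.])
    z=np.sin(tilt)*bx-np.cos(tilt)*bz; return np.c_[by,np.cross(z,by),z]
def cmd(P,R,s=None,P0=None,R0=None):
    s=s or robot.observe(); R0=np.array(s["tcp_rot"]) if R0 is None else R0; P0=np.array(s["ee_pos"]) if P0 is None else P0
    return Ro.from_matrix(R0.T@R).as_rotvec(degrees=True), R0.T@(np.array(P)-P0)/1000
E
python3 - <<'E'
from h import *
p=grab_frame("wrist"); print(p["hand_eye"],p["K"])
print(cmd([470,150,330],pose_R(np.radians(-8))))
E
```

```text
[[  -0.     -0.95   -0.31   80.83]
 [   1.     -0.     -0.     -1.24]
 [   0.     -0.31    0.95 -134.36]
 [   0.      0.      0.      1.  ]] [[332.68   0.   281.56]
 [  0.   332.68 211.7 ]
 [  0.     0.     1.  ]]
(array([ 0.  , -0.  , 71.14]), array([-0.35, -0.28, -0.09]))
```

Call:
jog_arm:
  steps: [0, 0, 71, -0.35, -0.28, -0.09, 1, 0, 0, 71, -0.35, -0.28, -0.09, 1, 0, 0, 71, -0.35, -0.28, -0.09, 1, 0, 0, 71, -0.35, -0.28, -0.09, 1, 0, 0, 71, -0.35, -0.28, -0.09, 1, 0, 0, 71, -0.35, -0.28, -0.09, 1, 0, 0, 71, -0.35, -0.28, -0.09, 1, 0, 0, 71, -0.35, -0.28, -0.09, 1, 0, 0, 71, -0.35, -0.28, -0.09, 1, 0, 0, 71, -0.35, -0.28, -0.09, 1, 0, 0, 71, -0.35, -0.28, -0.09, 1, 0, 0, 71, -0.35, -0.28, -0.09, 1, 0, 0, 71, -0.35, -0.28, -0.09, 1, 0, 0, 71, -0.35, -0.28, -0.09, 1]

```text
time_s: 2.8
ee_pos: [467.5, 151.0, 328.9]
tcp_rot: [[0.134, 0.991, -0.001], [0.991, -0.134, -0.0], [-0.0, -0.001, -1.0]]
wrist_force: [-1.0, 0.1, 0.5]
gripper_width: 0.003
finger_force: 0.0
```

```bash
cat > b.py <<'E'
from h import *
import sys
N=["changeover_box","push_station","mains_rocker_raised","inverter_rocker_raised","fin_push","start_top"]
print(robot.observe()["ee_pos"],robot.observe()["time_s"])
o=look(["wrist","scene","top"],N)
cv2.imwrite(sys.argv[1],o["wrist"][0]["image"][:,:,::-1])
for n in N:
    rs=[o[c,n] for c in ["wrist","scene","top"] if (c,n) in o]
    print(n,[(c,o[c,n][0],round(o[c,n][1],2)) for c in ["wrist","scene","top"] if (c,n) in o])
    g=[o[c,n][2] for c in ["wrist","scene","top"] if (c,n) in o and o[c,n][1]>.5]
    if len(g)>1: print("   ",*tri(g))
E
python3 b.py pics/w1.png
```

```text
[467.53 151.   328.94] 2.8
changeover_box [('wrist', array([327.2, 144.6]), 0.97), ('scene', array([232.3, 223.6]), 0.65), ('top', array([217.8, 210.3]), 0.97)]
    [527.31 165.14   3.08] [np.float64(3.983269675792993), np.float64(5.327310129930907), np.float64(5.920424538696626)]
push_station [('wrist', array([362.9, 315.1]), 0.58), ('scene', array([320.2, 237.3]), 0.63), ('top', array([314.8, 197.9]), 0.66)]
    [ 566.66 -127.79   -5.31] [np.float64(6.12784297343585), np.float64(3.9584858491867077), np.float64(5.546039623709916)]
mains_rocker_raised [('wrist', array([314.8, 109.9]), 0.58)]
inverter_rocker_raised [('wrist', array([346.7, 198.4]), 0.97), ('scene', array([246.6, 209.2]), 0.48), ('top', array([231.1, 203.5]), 0.67)]
    [537.35 112.55  87.44] [np.float64(0.8439351641464157), np.float64(0.8439351641463745)]
fin_push [('wrist', array([307.1, 171.7]), 0.88), ('scene', array([233.6, 209.1]), 0.77)]
    [497.32 146.32  74.59] [np.float64(1.7055772863125434), np.float64(1.7055772863125431)]
start_top [('scene', array([319.9, 215.4]), 0.48), ('top', array([311.8, 184.2]), 0.51)]
```

View pics/w1.png

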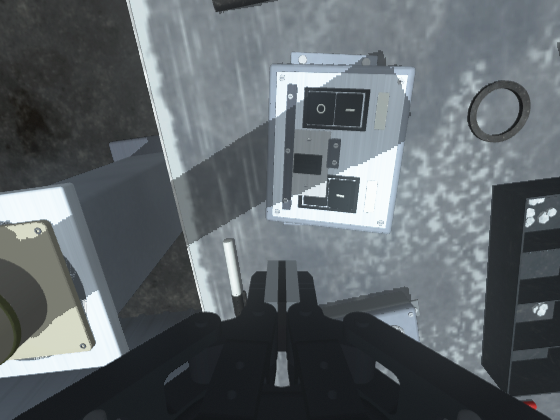

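Wrist view: box panel corners at about (273,67), (414,66), (388,232), (268,220), mains rocker at the top, fin at about (308,164), and the inverter rocker at the bottom. I'll take a closer look.

Call:
jog_arm:
  steps: [0, 0, 0, -0.013, 0.045, 0.05, 1, 0, 0, 0, -0.013, 0.055, 0.1, 1, 0, 0, 0, -0.013, 0.055, 0.1, 1, 0, 0, 0, -0.013, 0.055, 0.1, 1, 0, 0, 0, -0.013, 0.055, 0.1, 1]

```text
time_s: 4.35
ee_pos: [520.9, 129.5, 230.1]
tcp_rot: [[0.137, 0.991, 0.0], [0.991, -0.137, 0.0], [0.0, 0.0, -1.0]]
wrist_force: [0.4, 0.3, 0.1]
gripper_width: 0.001
finger_force: 0.0
```

```bash
python3 b.py pics/w2.png; python3 -c "
import cv2
a=cv2.imread('pics/w2.png');cv2.imwrite('pics/w2c.png',cv2.resize(a[:300,140:540],(800,600),interpolation=cv2.INTER_CUBIC))"
```

```text
[520.89 129.5  230.07] 4.35
changeover_box [('wrist', array([288.4, 141.7]), 0.57), ('scene', array([233.4, 220.8]), 0.89)]
    [531.97 168.51  11.07] [np.float64(0.6751168709619672), np.float64(0.6751168709621502)]
push_station [('wrist', array([183.2, 305.3]), 0.73), ('scene', array([316.5, 237.5]), 0.7), ('top', array([312.4, 198.7]), 0.71)]
    [479.02 -87.61  38.81] [np.float64(128.39075214588567), np.float64(54.70925155018881), np.float64(85.07228948895688)]
mains_rocker_raised [('wrist', array([261.1,  95.4]), 0.68), ('scene', array([218.8, 205.4]), 0.63)]
    [515.33 213.99  66.78] [np.float64(1.9407321027157458), np.float64(1.940732102715815)]
inverter_rocker_raised [('wrist', array([304.2, 208.2]), 0.83), ('scene', array([250.3, 209.6]), 0.41), ('top', array([231. , 203.7]), 0.41)]
fin_push [('wrist', array([251.2, 178.8]), 0.6), ('scene', array([232.6, 207.7]), 0.64)]
    [496.18 148.01  80.13] [np.float64(0.8001667335898898), np.float64(0.8001667335899123)]
start_top [('scene', array([319.9, 213.5]), 0.41), ('top', array([311.2, 182.7]), 0.44)]
```

View pics/w2c.png

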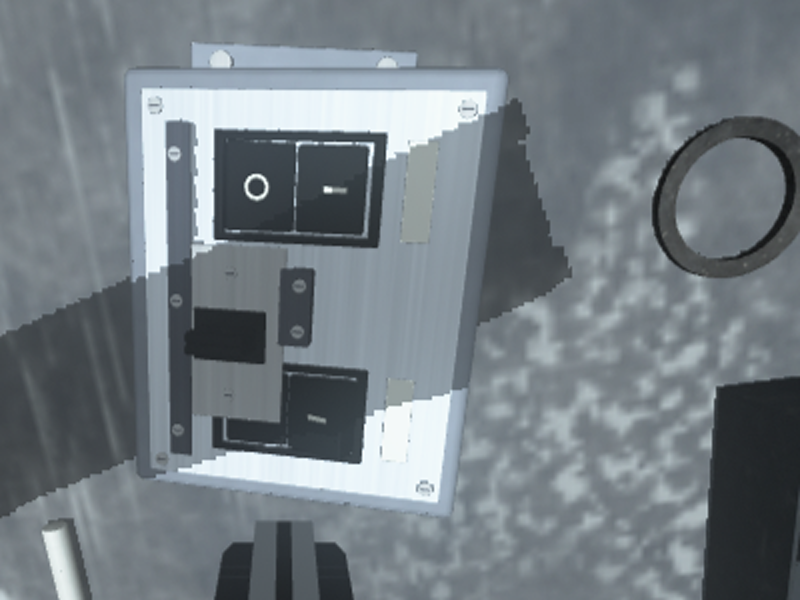

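The crop shows the mains bezel at (216,129)-(379,248), the inverter bezel at (212,365)-(367,464), the fin at (190,308)-(266,363), and the slide over the inverter's near wing. I'll fit the box model to these.

```bash
cat > fit.py <<'E'
from h import *
from scipy.optimize import least_squares
s=robot.observe(); p=grab_frame("wrist"); T=T_of(p,s)
px=lambda u,v: np.array([u/2+140,v/2])
t=0.21
def panel(q,x,y,z): # panel coords origin at box x=0 on panel surface
    B=np.array([x*np.cos(t)-z*np.sin(t), y, 59+x*np.sin(t)+z*np.cos(t)])
    c,sn=np.cos(q[2]),np.sin(q[2]); return np.array([q[0]+c*B[0]-sn*B[1],q[1]+sn*B[0]+c*B[1],B[2]])
L=81.8
obs=[((-L,98,0),(128,70)),((L,98,0),(507,70)),((L,-98,0),(447,516)),((-L,-98,0),(137,479))]
bez=[(50,-1,1,(216,129)),(50,1,1,(386,134)),(50,-1,-1,(215,238)),(50,1,-1,(379,248)),(-50,1,1,(367,370)),(-50,1,-1,(361,464)),(-50,-1,-1,(212,447))]
def f(q):
    r=[proj(p,T,panel(q,*a))-px(*b) for a,b in obs]
    r+=[proj(p,T,panel(q,q[3]+sx*q[4],y+sy*q[5],3))-px(*b) for y,sx,sy,b in bez]
    r+=[proj(p,T,panel(q,q[6]+13*sx,q[7]+5*sy,33))-px(*b) for sx,sy,b in [(1,-1,(265,363)),(-1,-1,(187,354))]]
    return np.concatenate(r)
q=least_squares(f,[527,165,-.14,10,35,22,-30,-16],loss="soft_l1").x
if __name__=="__main__":
    print(q,np.degrees(q[2])); print(f(q).reshape(-1,2))
    print("mains pt",panel(q,q[3]-22,50,8),"inv",panel(q,q[3]+22,-50,8),"fin",panel(q,q[6],q[7]-5,21))
E
python3 fit.py
```

```text
[529.1  163.84  -0.18  -0.21  36.5   22.51 -20.29 -14.64] -10.347844461110713
[[-4.74 -3.23]
 [ 2.85 -2.16]
 [ 1.97  3.49]
 [-2.75  1.27]
 [-0.11  0.17]
 [ 0.84 -0.24]
 [-0.17  0.23]
 [-0.5  -0.19]
 [ 0.21  1.26]
 [-0.69  0.33]
 [ 0.27  0.24]
 [-3.09 -0.94]
 [ 6.42  0.89]]
mains pt [515.07 217.23  62.19] inv [539.44 111.13  71.37] fin [501.75 148.87  75.31]
```

```bash
cat > c.py <<'E'
from fit import *
np.save("q.npy",q)
R=pose_R(q[2],t)
print(cmd(panel(q,-22.,50,40),R,s), R, panel(q,-22,50,40))
E
python3 c.py
```

```text
(array([-12.03,  -0.26,   2.48]), array([ 0.09, -0.02,  0.14])) [[ 0.18  0.96  0.21]
 [ 0.98 -0.18 -0.04]
 [ 0.    0.21 -0.98]] [508.73 218.4   93.54]
```

Call:
jog_arm:
  steps: [-6, 0, 1.2, 0.043, -0.012, 0.03, 1, -12, -0.26, 2.5, 0.0864, -0.0242, 0.07, 1, -12.03, -0.26, 2.48, 0.0864, -0.0242, 0.11, 1, -12.03, -0.26, 2.48, 0.0864, -0.0242, 0.1365, 1, -12.03, -0.26, 2.48, 0.0864, -0.0242, 0.1365, 1, -12.03, -0.26, 2.48, 0.0864, -0.0242, 0.1365, 1, -12.03, -0.26, 2.48, 0.0864, -0.0242, 0.1365, 1]

```text
time_s: 6.2
ee_pos: [510.1, 218.4, 94.9]
tcp_rot: [[0.181, 0.961, 0.208], [0.984, -0.177, -0.036], [0.002, 0.211, -0.978]]
wrist_force: [0.8, 0.1, 1.1]
gripper_width: 0.004
finger_force: 0.0
```

```bash
cat > d.py <<'E'
from h import *
import sys
s=robot.observe();p=grab_frame("wrist");T=T_of(p,s)
print(s["ee_pos"],s["wrist_force"])
cv2.imwrite(sys.argv[1],cv2.resize(p["image"][:,:,::-1],(800,600)))
E
python3 d.py pics/m1.png
```

```text
[510.12 218.36  94.94] [0.75 0.1  1.14]
```

View pics/m1.png

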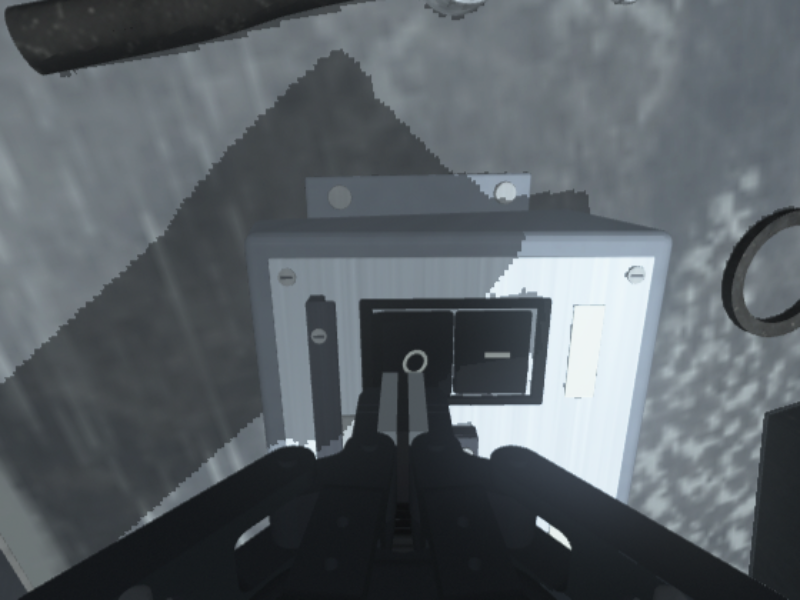

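The fingertip is over the ring-marked near wing at about (404,375), aligned with the panel. Pressing it now.

Call:
jog_arm:
  steps: [0, 0, 0, 0, -0.001, 0.012, 1, 0, 0, 0, 0, -0.001, 0.02, 1, 0, 0, 0, 0, -0.001, 0.023, 1, 0, 0, 0, 0, -0.001, 0.026, 1, 0, 0, 0, 0, -0.001, 0.028, 1, 0, 0, 0, 0, -0.001, 0.028, 1]

```text
time_s: 6.85
ee_pos: [513.4, 217.0, 65.2]
tcp_rot: [[0.18, 0.962, 0.205], [0.984, -0.176, -0.038], [-0.0, 0.208, -0.978]]
wrist_force: [-1.9, -0.3, 3.2]
gripper_width: -0.001
finger_force: 1.5
```

Call:
jog_arm:
  steps: [0, 0, 0, 0, 0, 0.001, 1, 0, 0, 0, 0, 0, 0.002, 1, 0, 0, 0, 0, 0, 0.002, 1]

```text
time_s: 7.15
ee_pos: [513.6, 217.1, 64.7]
tcp_rot: [[0.18, 0.962, 0.204], [0.984, -0.176, -0.037], [0.0, 0.208, -0.978]]
wrist_force: [-15.0, -4.8, 25.7]
gripper_width: 0.001
finger_force: 14.1
```

Call:
jog_arm:
  steps: [0, 0, 0, 0, 0, -0.03, 1, 0, 0, 0, 0, 0, -0.047, 1, 0, 0, 0, -0.045, 0.001, -0.047, 1, 0, 0, 0, -0.089, 0.001, -0.047, 1, 0, 0, 0, -0.089, 0.001, -0.047, 1, 0, 0, 0, -0.089, 0.001, -0.047, 1]

```text
time_s: 7.75
ee_pos: [489.3, 130.5, 109.7]
tcp_rot: [[0.182, 0.962, 0.206], [0.983, -0.178, -0.037], [0.001, 0.209, -0.978]]
wrist_force: [0.8, 0.6, 1.0]
gripper_width: -0.001
finger_force: 0.0
```

```bash
cat > e.py <<'E'
from fit import panel,t
from h import *
import sys
q=np.load("q.npy")
s=robot.observe();p=grab_frame("wrist");T=T_of(p,s)
o=panel(q,0,0,0);R=pose_R(q[2],t); d=R.T@(np.array(s["ee_pos"])-o); print("tip panel x,y,z",d[1],d[0],-d[2]-8,s["wrist_force"])
cv2.imwrite(sys.argv[1],cv2.resize(p["image"][:,:,::-1],(800,600)))
E
sed -i 's/^s=robot.observe(); p=grab/if __name__!="__main__" and not __import__("os").environ.get("FIT"): pass\ns=robot.observe(); p=grab/' fit.py
python3 e.py pics/f1.png
```

```text
tip panel x,y,z -21.90816570600437 -38.870976021697246 48.527581834040866 [-0.8   0.35  0.12]
```

View pics/f1.png

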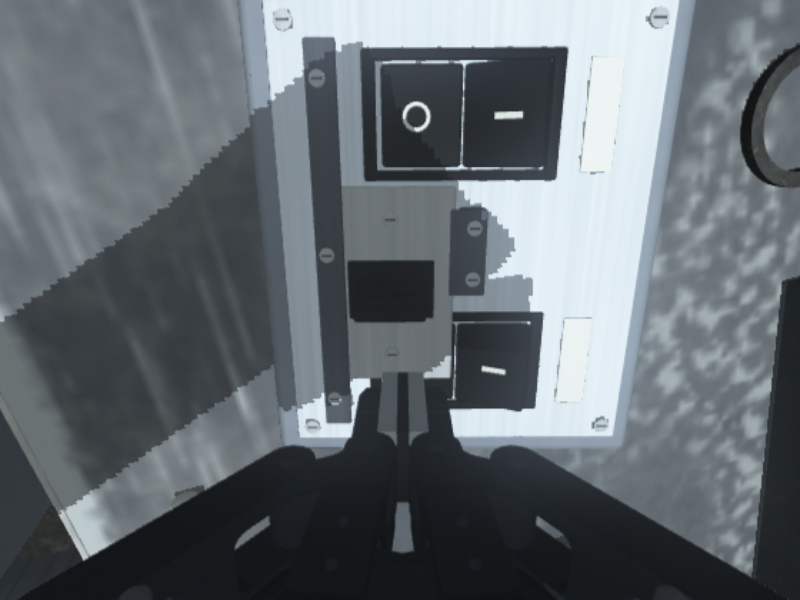

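The near (ring) wing of the mains rocker is now flush. The fin is at about (391,290) and the fingertip is clear of it on the right at about (404,375). I'll lower the fingertip and push left.

Call:
jog_arm:
  steps: [0, 0, 0, 0, 0, 0.02, 1, 0, 0, 0, 0, 0, 0.0345, 1, 0, 0, 0, 0, 0, 0.0345, 1, 0, 0, 0, 0.005, 0, 0.0345, 1, 0, 0, 0, 0.01, 0, 0.0345, 1, 0, 0, 0, 0.015, 0, 0.0345, 1, 0, 0, 0, 0.02, 0, 0.0345, 1, 0, 0, 0, 0.025, 0, 0.0345, 1, 0, 0, 0, 0.03, 0, 0.0345, 1, 0, 0, 0, 0.034, 0, 0.0345, 1, 0, 0, 0, 0.034, 0, 0.0345, 1]

```text
time_s: 8.95
ee_pos: [502.5, 164.3, 75.7]
tcp_rot: [[0.179, 0.962, 0.205], [0.984, -0.175, -0.037], [0.001, 0.209, -0.978]]
wrist_force: [0.5, -0.1, 0.1]
gripper_width: -0.004
finger_force: 0.0
```

Call:
jog_arm:
  steps: [0, 0, 0, 0.002, 0, 0, 1, 0, 0, 0, 0.004, 0, 0, 1, 0, 0, 0, 0.006, 0, 0, 1, 0, 0, 0, 0.006, 0, 0, 1]

```text
time_s: 9.35
ee_pos: [503.4, 169.6, 75.6]
tcp_rot: [[0.179, 0.962, 0.205], [0.984, -0.175, -0.037], [0.0, 0.208, -0.978]]
wrist_force: [-0.2, -0.4, 0.0]
gripper_width: -0.0
finger_force: 0.2
```

Call:
jog_arm:
  steps: [0, 0, 0, 0.001, 0, 0, 1, 0, 0, 0, 0.002, 0, 0, 1, 0, 0, 0, 0.003, 0, 0, 1, 0, 0, 0, 0.003, 0, 0, 1]

```text
time_s: 9.75
ee_pos: [503.6, 170.6, 75.5]
tcp_rot: [[0.181, 0.962, 0.203], [0.983, -0.177, -0.04], [-0.002, 0.207, -0.978]]
wrist_force: [-5.0, -7.9, 6.5]
gripper_width: -0.001
finger_force: 4.3
```

```bash
python3 e.py pics/f2.png
```

```text
tip panel x,y,z -22.314099569812043 2.0424530732385895 13.614815063760833 [-4.16 -7.61  5.71]
```

View pics/f2.png

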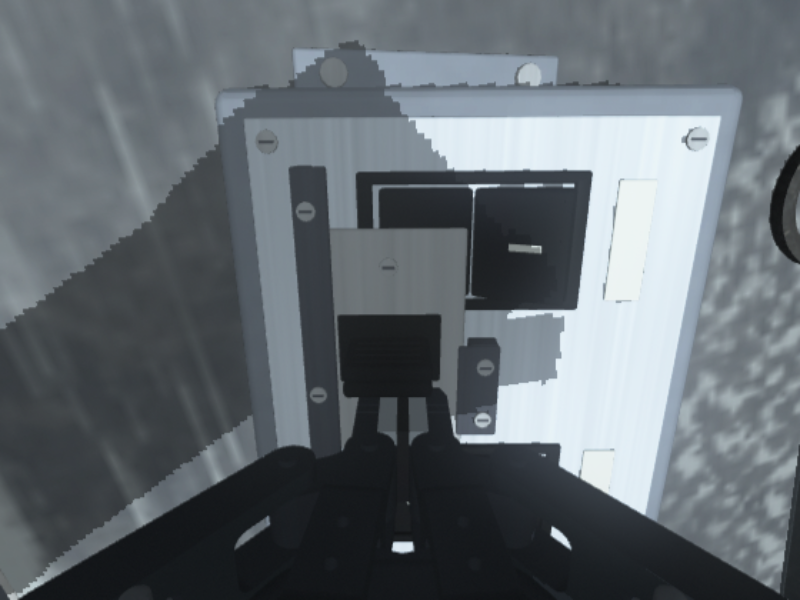

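The slide now lies over the mains near wing and the force is rising, so I'll nudge it to confirm it is at the stop.

Call:
jog_arm:
  steps: [0, 0, 0, 0.001, 0, 0, 1, 0, 0, 0, 0.0015, 0, 0, 1, 0, 0, 0, 0.0015, 0, 0, 1]

```text
time_s: 10.15
ee_pos: [503.6, 170.7, 75.4]
tcp_rot: [[0.183, 0.962, 0.202], [0.983, -0.178, -0.041], [-0.004, 0.206, -0.978]]
wrist_force: [-7.6, -13.8, 10.6]
gripper_width: -0.004
finger_force: 7.0
```

Call:
jog_arm:
  steps: [0, 0, 0, -0.008, 0, 0, 1, 0, 0, 0, -0.01, 0, -0.02, 1, 0, 0, 0, -0.01, 0, -0.035, 1, 0, 0, 0, -0.045, 0.035, -0.035, 1, 0, 0, 0, -0.0555, 0.0445, -0.035, 1, 0, 0, 0, -0.0555, 0.0445, -0.035, 1, 0, 0, 0, -0.0555, 0.0445, -0.035, 1]

```text
time_s: 10.85
ee_pos: [529.7, 113.2, 119.1]
tcp_rot: [[0.18, 0.962, 0.205], [0.984, -0.176, -0.037], [0.001, 0.208, -0.978]]
wrist_force: [0.4, 0.5, -0.7]
gripper_width: -0.0
finger_force: 0.0
```

```bash
python3 e.py pics/i1.png
```

```text
tip panel x,y,z 21.602356408757398 -49.31746540268875 48.6572824800121 [-0.56 -0.35 -0.04]
```

View pics/i1.png

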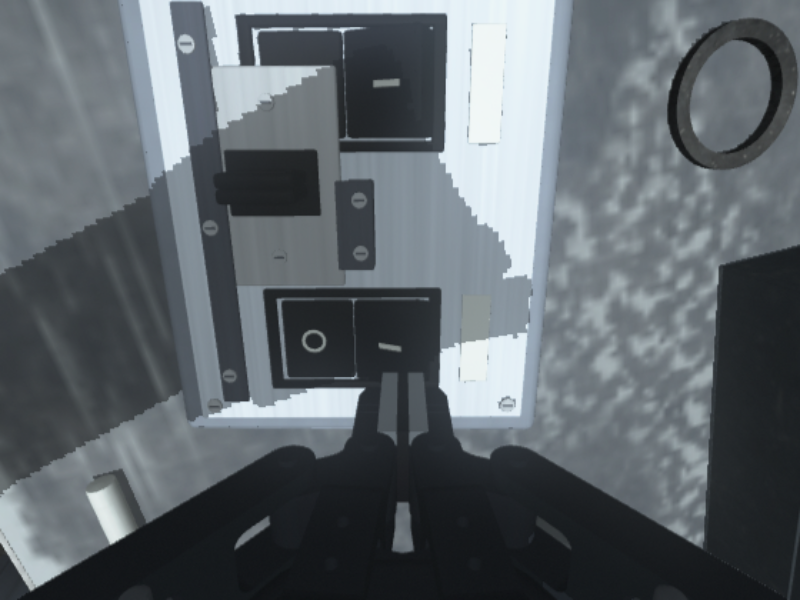

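The slide is fully left, the inverter's near (ring) wing is free, and the fingertip is over its bar wing. Pressing it.

Call:
jog_arm:
  steps: [0, 0, 0, 0, 0, 0.025, 1, 0, 0, 0, 0, 0, 0.035, 1, 0, 0, 0, 0, 0, 0.039, 1, 0, 0, 0, 0, 0, 0.042, 1, 0, 0, 0, 0, 0, 0.045, 1, 0, 0, 0, 0, 0, 0.046, 1, 0, 0, 0, 0, 0, 0.046, 1]

```text
time_s: 11.65
ee_pos: [539.3, 111.1, 74.7]
tcp_rot: [[0.18, 0.962, 0.205], [0.984, -0.176, -0.037], [0.0, 0.208, -0.978]]
wrist_force: [-2.2, 0.9, 3.3]
gripper_width: -0.003
finger_force: 1.7
```

Call:
jog_arm:
  steps: [0, 0, 0, 0, 0, 0.001, 1, 0, 0, 0, 0, 0, 0.002, 1, 0, 0, 0, 0, 0, 0.002, 1]

```text
time_s: 11.95
ee_pos: [539.6, 111.2, 74.1]
tcp_rot: [[0.18, 0.962, 0.205], [0.984, -0.176, -0.036], [0.001, 0.208, -0.978]]
wrist_force: [-18.8, -1.5, 28.8]
gripper_width: -0.001
finger_force: 15.8
```

Call:
jog_arm:
  steps: [0, 0, 0, 0, 0, -0.03, 1, 0, 0, 0, 0, 0, -0.07, 1, 0, 0, 0, 0, -0.01, -0.11, 1, 0, 0, 0, 0, -0.02, -0.13, 1, 0, 0, 0, 0, -0.02, -0.13, 1]

```text
time_s: 12.45
ee_pos: [494.2, 120.3, 198.3]
tcp_rot: [[0.178, 0.961, 0.209], [0.984, -0.175, -0.034], [0.004, 0.212, -0.977]]
wrist_force: [-0.0, 0.5, 0.4]
gripper_width: 0.002
finger_force: 0.0
```

```bash
python3 d.py pics/k1.png; python3 -c "
from h import *
print(*[np.round(a,4) for a in cmd([570,-125,230],pose_R(np.radians(5.5)))])"
```

```text
[494.19 120.33 198.33] [-0.04  0.53  0.43]
[ 12.09   1.53 -15.75] [-0.23  0.12 -0.01]
```

Call:
jog_arm:
  steps: [3, 0, -4, -0.044, 0.022, -0.002, 1, 6, 0.7, -8, -0.088, 0.046, -0.003, 1, 9, 1.1, -12, -0.13, 0.07, -0.005, 1, 12.1, 1.5, -15.7, -0.175, 0.094, -0.006, 1, 12.1, 1.5, -15.7, -0.215, 0.115, -0.007, 1, 12.1, 1.5, -15.7, -0.228, 0.1225, -0.007, 1, 12.1, 1.5, -15.7, -0.228, 0.1225, -0.007, 1, 12.1, 1.5, -15.7, -0.228, 0.1225, -0.007, 1]

```text
time_s: 13.3
ee_pos: [569.1, -126.9, 226.1]
tcp_rot: [[-0.093, 0.996, -0.005], [0.996, 0.093, -0.003], [-0.003, -0.005, -1.0]]
wrist_force: [-0.3, 0.4, -0.6]
gripper_width: -0.002
finger_force: 0.0
```

```bash
cat > g.py <<'E'
from h import *
N=["push_station","start_top"]
s=robot.observe();print(s["ee_pos"])
o=look(["wrist","top","scene"],N)
for k,v in o.items():
    if isinstance(k,tuple):
        O,d=v[2]; z=67 if k[1]=="start_top" else 0; print(k,v[0],v[1],O+d*(z-O[2])/d[2])
a=o["wrist"][0]["image"][:,:,::-1]; b=cv2.imread("pics/k1.png"); b=cv2.resize(b,(560,420))
cv2.imwrite("pics/k2.png",cv2.resize(np.hstack([b,a])[:, :],(800,300)) if 0 else np.hstack([b[:,100:480],a[:,80:480]]))
E
python3 g.py
```

```text
[ 569.12 -126.86  226.06]
('wrist', 'push_station') [277.3 172.6] 0.92 [ 561.44 -122.48    0.  ]
('wrist', 'start_top') [314.3 184.9] 0.9 [ 595.69 -116.64   67.  ]
('top', 'push_station') [386.9 201.1] 0.19 [ 556.2  -350.92    0.  ]
('top', 'start_top') [218.5 210.5] 0.6 [518.53 150.23  67.  ]
('scene', 'push_station') [316.5 235.8] 0.64 [ 569.55 -114.1     0.  ]
('scene', 'start_top') [317.8 211.4] 0.63 [ 608.34 -101.75   67.  ]
```

View pics/k2.png

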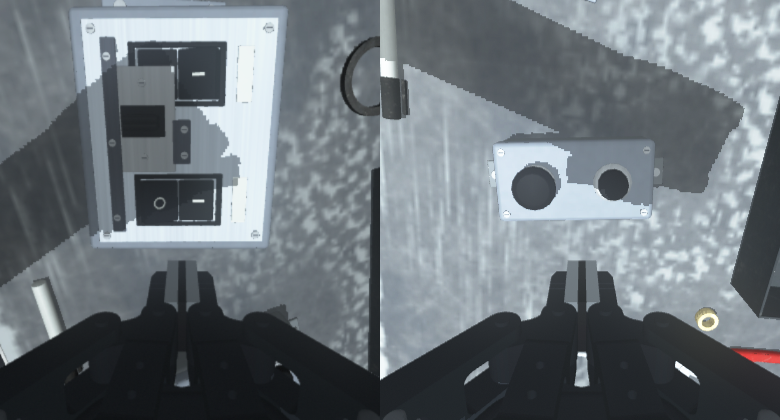

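Left half: the mains rocker is off and locked, the slide is fully left, and the inverter rocker is on with its bar wing flush. Right half: the start button is at about (613,185) and the stop mushroom at (533,188). Moving over the start button.

Call:
jog_arm:
  steps: [0, 0, 0, 0.0077, 0.0274, 0.03, 1, 0, 0, 0, 0.0077, 0.0274, 0.07, 1, 0, 0, 0, 0.0077, 0.0274, 0.11, 1, 0, 0, 0, 0.0077, 0.0274, 0.13, 1, 0, 0, 0, 0.0077, 0.0274, 0.13, 1, 0, 0, 0, 0.0077, 0.0274, 0.13, 1]

```text
time_s: 14.35
ee_pos: [595.9, -116.5, 98.3]
tcp_rot: [[-0.094, 0.996, -0.002], [0.996, 0.094, -0.003], [-0.002, -0.002, -1.0]]
wrist_force: [0.2, 0.3, 0.9]
gripper_width: 0.001
finger_force: 0.0
```

```bash
python3 d.py pics/s1.png
```

```text
[ 595.89 -116.52   98.3 ] [0.2  0.29 0.91]
```

View pics/s1.png

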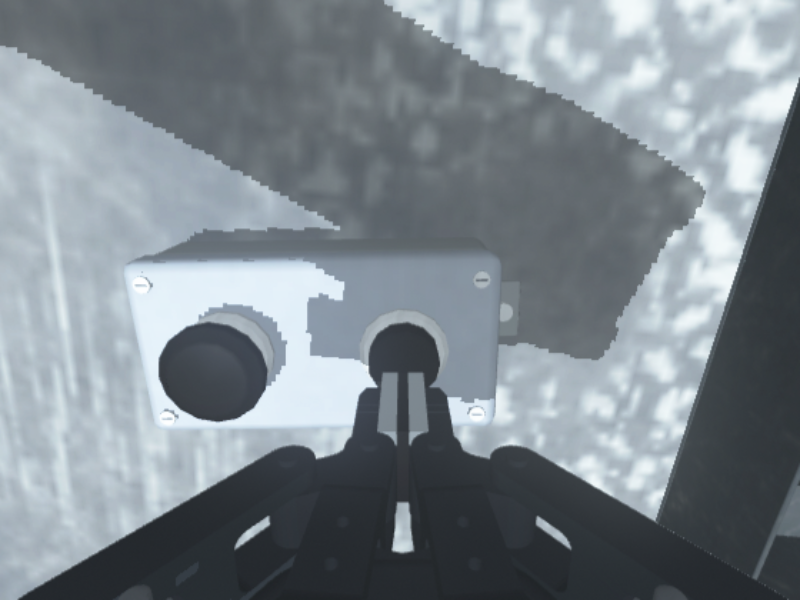

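The fingertip is centred over the start button at (404,357), with the mushroom clear at (212,370). Pressing.

Call:
jog_arm:
  steps: [0, 0, 0, 0, 0, 0.015, 1, 0, 0, 0, 0, 0, 0.022, 1, 0, 0, 0, 0, 0, 0.025, 1, 0, 0, 0, 0, 0, 0.027, 1, 0, 0, 0, 0, 0, 0.029, 1, 0, 0, 0, 0, 0, 0.029, 1]

```text
time_s: 15.0
ee_pos: [595.5, -116.3, 70.0]
tcp_rot: [[-0.094, 0.996, -0.003], [0.996, 0.094, -0.001], [-0.001, -0.003, -1.0]]
wrist_force: [-7.7, 2.7, 15.2]
gripper_width: -0.002
finger_force: 7.7
```

Call:
jog_arm:
  steps: [0, 0, 0, 0, 0, 0.001, 1, 0, 0, 0, 0, 0, 0.001, 1]

```text
time_s: 15.2
ee_pos: [595.6, -116.3, 69.8]
tcp_rot: [[-0.094, 0.996, -0.002], [0.996, 0.094, -0.001], [-0.001, -0.002, -1.0]]
wrist_force: [-10.8, 5.1, 24.1]
gripper_width: -0.002
finger_force: 12.0
```

Call:
jog_arm:
  steps: [0, 0, 0, 0, 0, -0.01, 1, 0, 0, 0, 0, 0, -0.04, 1, 0, 0, 0, 0, 0, -0.08, 1, 0, 0, 0, 0, 0, -0.13, 1, 0, 0, 0, 0, 0, -0.13, 1, 0, 0, 0, 0, 0, -0.13, 1, 0, 0, 0, 0, 0, -0.13, 1]

```text
time_s: 15.9
ee_pos: [595.3, -116.0, 196.5]
tcp_rot: [[-0.094, 0.996, -0.004], [0.996, 0.094, -0.002], [-0.002, -0.004, -1.0]]
wrist_force: [0.2, -0.0, -0.5]
gripper_width: 0.001
finger_force: 0.0
```

```bash
python3 -c "
from h import *
print(robot.observe()['wrist_force']); print(robot.job_done())"
```

```text
[ 0.17 -0.01 -0.53]
the job is handed in; nothing more can be done
None
```

I did the changeover in the order asked and handed it in at about 16 s: mains rocker off, slide fully left at its stop, inverter rocker on, then the start button pressed to its stop and released, with the stop button untouched (hand-in gave no verdict).

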